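# Refill the square pot of the hardware caddy, turn it to the front and hold it

### The job

Tip all six nuts out of the cup into the square open pot of the revolving caddy, stand the empty cup back upright in the black tray, and turn the caddy until the square pot faces squarely to the front of the shelf, so that I can pick from it. The job ends with the caddy's T handle still gripped in the fingers, holding the caddy steady there (do not let go), and leave everything else where it is.

Things in the scene. Friction and masses are not known exactly. Their poses are not given: they have to be found in the camera images.
- caddy_base: Fixed round foot of the revolving caddy, 210 mm across; origin on the turning axis at shelf height, axes parallel to the world's. On it turns a grey disc 270 mm across, top 26 mm above the shelf, carrying four moulded-on pots, centres 80 mm from the axis, 90 degrees apart. The front is the shelf edge on the robot's side: straight along -x from the axis, not aimed at the robot's base.
- round_pot (a point): Centre of the rim of the caddy's round open pot (not wanted), facing away from the square one: 74 mm across, rim 90 mm above the shelf.
- lid (a point): Centre of the lid of one of the caddy's two closed round jars, a quarter turn either side of the square pot: ribbed grey lids 74 mm across, tops 100 mm above the shelf.
- turntable (a joint): Turn of the caddy on its foot, rad, counter-clockwise seen from above, without end stops; 0 (or any whole turn) when the square pot faces straight to the front. It stays where it is left: bearing friction about 0.1 N m.
- square_pot (a point): Centre of the inner floor of the square open pot, 30 mm above the shelf; x axis points to the turning axis, z up. The pot is 84 x 84 mm outside, 76 x 76 mm inside, sides parallel and square to the line to the axis, rim 90 mm above the shelf, 4 mm walls. It is the only square one.
- handle (a point): Centre of the T handle's grip bar, on the turning axis, 150 mm above the shelf. Black bar 16 mm wide (its x axis), 76 mm long (its y axis, square to the direction of the square pot), 24 mm high (138 to 162 mm above the shelf), on a 16 mm steel post.
- tray: Fixed black plastic tray, 280 mm (x) x 420 mm (y), walls 28 mm high and 4 mm thick, floor 4 mm thick; origin at the centre of its underside. Behind it, in the left back corner of the shelf, stands a fixed bank of clear tilt-out bins, 170 mm high, always filling x 0.74 to 0.92 m, y 0.34 to 0.74 m.
- cup: Loose white plastic cup standing in the tray with the nuts in it, open at the top; round, 54 mm across at the foot, 68 mm at the rim, 85 mm high, 3 mm wall; origin at the centre of its underside, z up the cup. About 70 g empty. It stands in the tray's right (-y) half, no other loose thing within 60 mm of it.
- cartridge_a: Bystander: capped sealant cartridge, 49 mm across, 240 mm long, lying along x in the tray's left (+y) part.
- cartridge_b: Bystander: second cartridge, alike, lying beside the first.
- nozzle_cap: Bystander: conical nozzle cap, 22 mm across, 28 mm high, in the tray.
- punch: Bystander: steel cartridge punch, 123 mm long, 16 mm thick, lying in the tray.
- tape_roll: Bystander: roll of masking tape, 96 mm across, 24 mm high, flat on the shelf to the right.
- spare_jar: Bystander: closed round jar, 66 mm across, 85 mm high, on the shelf to the right.
- putty_knife: Bystander: putty knife 200 mm long, lying on the shelf to the right.
- nut1: Loose steel hex nut, 17 mm across flats, 8 mm thick, 11 g; origin at the centre of its underside; lies in the cup at the start. It slides easily on plastic (friction about 0.3).
- nut2: Another of the six nuts, the same.
- nut3: Another of the six nuts, the same.
- nut4: Another of the six nuts, the same.
- nut5: Another of the six nuts, the same.
- nut6: Another of the six nuts, the same.

How it is judged (in metres and radians):
At the end, for the whole second after the job is handed in: All six nuts in the square pot below its rim; cup upright (6 deg) and at rest in the tray, not touched; square pot within 16 mm (11 deg) of straight to the front of the axis; caddy still, its T handle gripped in the fingers (TCP within 35 mm of the bar's centre, over 8 N) (x of nut1 in the frame of square_pot between -0.04 and 0.04 m and y of nut1 in the frame of square_pot between -0.04 and 0.04 m and z of nut1 in the frame of square_pot between -0.006 and 0.056 m and x of nut2 in the frame of square_pot between -0.04 and 0.04 m and y of nut2 in the frame of square_pot between -0.04 and 0.04 m and z of nut2 in the frame of square_pot between -0.006 and 0.056 m and x of nut3 in the frame of square_pot between -0.04 and 0.04 m and y of nut3 in the frame of square_pot between -0.04 and 0.04 m and z of nut3 in the frame of square_pot between -0.006 and 0.056 m and x of nut4 in the frame of square_pot between -0.04 and 0.04 m and y of nut4 in the frame of square_pot between -0.04 and 0.04 m and z of nut4 in the frame of square_pot between -0.006 and 0.056 m and x of nut5 in the frame of square_pot between -0.04 and 0.04 m and y of nut5 in the frame of square_pot between -0.04 and 0.04 m and z of nut5 in the frame of square_pot between -0.006 and 0.056 m and x of nut6 in the frame of square_pot between -0.04 and 0.04 m and y of nut6 in the frame of square_pot between -0.04 and 0.04 m and z of nut6 in the frame of square_pot between -0.006 and 0.056 m and x of cup in the frame of tray between -0.136 and 0.136 m and y of cup in the frame of tray between -0.206 and 0.206 m and height (world z) of cup below 0.01 m and angle between cup's own z axis and vertical below 0.1 rad and linear speed of cup below 0.03 m/s and contact force between the fingers and cup below 0.3 N and y of square_pot in the frame of caddy_base between -0.016 and 0.016 m and x of square_pot in the frame of caddy_base below -0.07 m and velocity of joint turntable between -0.08 and 0.08 rad/s and distance between the grasp point and handle below 0.035 m and contact force between the fingers and caddy_base above 8 N); the arm keeps its last pose, push and grip.
It fails at once if a bystander in the tray or on the shelf was moved more than 30 mm (distance of any of cartridge_a, cartridge_b, nozzle_cap, punch, tape_roll, spare_jar, putty_knife from where it was at the start of the episode above 0.03 m).
It also fails if it takes over 67 s, if anything falls off the work surface, if the arm or the gripper's body presses on something with over 40 N, if the wrist force passes 120 N, or if a joint passes its speed limit or range.

### The arm

A 6-joint arm with a two-finger parallel gripper is mounted at the origin on the work surface. World frame = base frame: x ahead of the robot, y to its left, z up, the work surface at z = 0. Lengths are in mm, angles in rad, forces in N, time in s.
With the tool pointing down it reaches from about 400 to 925 mm from the base axis. Payload 12.5 kg.
Tool frame: the origin (TCP) lies between the finger pads, 19 mm behind the fingertips; this is the grasp point; z points along the fingers, y is the line along which they close (so a half turn about z gives the same grasp; the last joint's range is limited). The gripper opens to 95 mm and grips with 3 to 60 N. Pads are 20 mm wide; open, the fingers measure 119 mm over their backs; the gripper's body (75 mm by 180 mm) begins 59 mm behind the grasp point.
Start: joints at [-1.342, 0.491, 1.559, -0, 1.092, -0.106], TCP at [205.386, -590.306, 233.461] pointing down, gripper open.
Joint ranges: [-3.1, 3.1], [-0.84, 2.19], [0.05, 2.79], [-1.13, 4.28], [0.06, 2.93], [-2.69, 2.69]. Speed limits (rad/s): [2.22, 2.22, 2.79, 3.14, 3.14, 3.14].

### API

Orientations are given as [roll, pitch, yaw] about the fixed x, y, z axes, in that order (R = Rz(yaw) Ry(pitch) Rx(roll)).
In Python, from cell import env gives the robot as it stands.
- The arm moves only by the shell command python3 steer.py 'ROWS'. ROWS is one flat JSON list of numbers that holds 1 to 5 rows one after another, with no inner brackets; each row has 5 numbers: dx, dy, dz in mm, then a turn about the tool's z in rad, then the opening from 0.0 (shut) to 1.0 (fully open); each row is the pose to reach, as a shift and turn from the pose commanded when the command began, along the tool's axes at that moment; what a row does not reach only later rows make up. A row lasts 1/12 s, in which the tool goes at most 41.7 mm and 0.125 rad, less where a joint would pass 70% of its speed; a pose out of reach is approached as far as the arm can. The fingers move at their own pace and stop on an object; the grip force is fixed at half the most. Time passes only in rows, so rows that do not move let the fingers close. It prints the time, the measured TCP pose, the force, the opening and the grip force at its end. Input that does not fit is refused with a message, and nothing moves.
- env.state(): the state, without advancing time (a new reading comes with each control period).
- env.read_camera(name): name is "scene" or "top" or "wrist"; returns (picture, depth): 400x640x3 uint8, red, green, blue; 400x640 float32, mm along the optical axis (not along the pixel's ray), 0 where there is no reading.
- env.camera_info(name): a dict with "vertical_fov" (degrees; the focal length in pixels is half the picture's height over the tangent of half this angle, whatever the lens; pixels are square), "cx", "cy" (the principal point, pixels), "dist_coeffs" ([k1, k2, p1, p2, k3] as OpenCV has them; the pictures are not rectified), "origin" and "attitude" of the camera in the world. Camera axes: x right, y down, z forward; pixel columns grow to the right and rows downward; lengths in mm; the calibration is good to about 2 mm. A picture is of the moment at which its call begins: read the wrist's pose just before it. camera_info takes no time and is no camera call; for the wrist camera it gives the pose at the moment of the call.
- env.job_done(): hands the job in; it is judged then, once.
The state is a dict: "t": time; "joints": joint angles; "qvel": joint speeds; "tau": joint torques, N m; "eef_pos": TCP position; "tcp_rot": TCP orientation; "ft_force": force on the tool from outside, world axes, zero at the start; "moment": the same for the moment, N m; "opening": opening from 0.0 (shut) to 1.0 (fully open); "grip_force": force on a finger pad.
Only numpy, scipy, OpenCV 4.12 (cv2) and the standard library are available. Lean on these libraries where they do the work, as an engineer would, in place of code of your own. Each camera call takes 0.05 s, during which the arm holds its last target. There are 200 camera calls.

## Working session

There is one attempt and no reset: what is moved stays moved. The work goes in short steps, Python scripts to look and compute and a shell command to move; the robot and the scene stay as the last step left them, time stands still between calls to the robot, and variables do not carry over. Pictures are saved under pics/ and viewed, at most 10 in all, crops included, and the job is handed in when it is done.

```bash
ls; mkdir -p pics
cat > h.py <<'E'
import numpy as np, cv2
from cell import env
from scipy.spatial.transform import Rotation as R
def look(n):
    i=env.camera_info(n); p,d=env.read_camera(n); return p,d,i
def world(d,i,us,vs):
    f=200/np.tan(np.radians(i["vertical_fov"])/2)
    K=np.array([[f,0,i["cx"]],[0,f,i["cy"]],[0,0,1]])
    uv=np.stack([us,vs],-1).astype(np.float64).reshape(-1,1,2)
    n=cv2.undistortPoints(uv,K,np.array(i["dist_coeffs"],float)).reshape(-1,2)
    z=d[np.asarray(vs),np.asarray(us)].reshape(-1,1)
    a=np.array(i["attitude"],float)
    M=a if a.shape==(3,3) else R.from_euler('xyz',a).as_matrix()
    return np.hstack([n,np.ones_like(z)])*z@M.T+np.array(i["origin"])
def cloud(n):
    p,d,i=look(n); v,u=np.mgrid[0:400,0:640]; u=u.ravel();v=v.ravel()
    W=world(d,i,u,v).reshape(400,640,3); W[d==0]=np.nan
    return p,W
E
python3 - <<'E'
from h import *
for n in("top","scene"):
    p,W=cloud(n); cv2.imwrite(f"pics/{n}1.png",p[:,:,::-1]); np.savez(f"{n}1.npz",p=p,W=W)
    i=env.camera_info(n); print(i)
print(env.state())
E
```

```text
cell.py
pics
steer.py
{'vertical_fov': 47.69514243581674, 'cx': 311.35919240001806, 'cy': 204.27994045805477, 'dist_coeffs': array([0.04473388, 0.        , 0.        , 0.        , 0.        ]), 'origin': array([ 210.37691102,   55.00384316, 1525.27270324]), 'attitude': array([-2.9296562 , -0.00367351, -1.54057315])}
{'vertical_fov': 51.9814101964794, 'cx': 317.2808594182346, 'cy': 197.50239307999865, 'dist_coeffs': array([-0.08422144,  0.        ,  0.        ,  0.        ,  0.        ]), 'origin': array([1222.17083037, 1209.29775152,  974.28878671]), 'attitude': array([-2.13811869,  0.01948984,  2.59460664])}
{'t': 0.1, 'joints': array([-1.34160258e+00,  4.91480982e-01,  1.55939534e+00, -2.37422597e-05,
        1.09172553e+00, -1.05620464e-01]), 'qvel': array([-0.00079984, -0.00226017, -0.00142326,  0.0003388 ,  0.00149958,
        0.00065841]), 'tau': array([ 2.52000282e-03, -6.13621759e+01, -2.58606023e+01,  6.93783048e-02,
        4.70138923e-02, -7.53626477e-05]), 'eef_pos': array([ 205.32806452, -590.09029643,  232.92919919]), 'tcp_rot': array([-3.14058687e+00, -8.54520349e-05,  3.34825118e-01]), 'ft_force': array([-0.49099409, -0.37184827,  0.39036026]), 'moment': array([ 0.02005518,  0.02679204, -0.00322633]), 'grip_force': 0.0, 'opening': 1.0034855964257308}
```

View pics/top1.png

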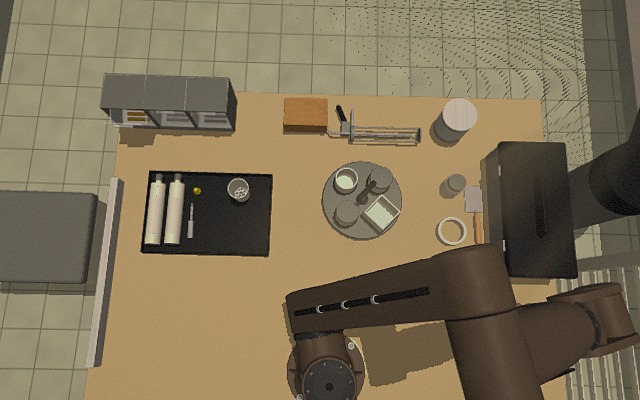

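View pics/scene1.png

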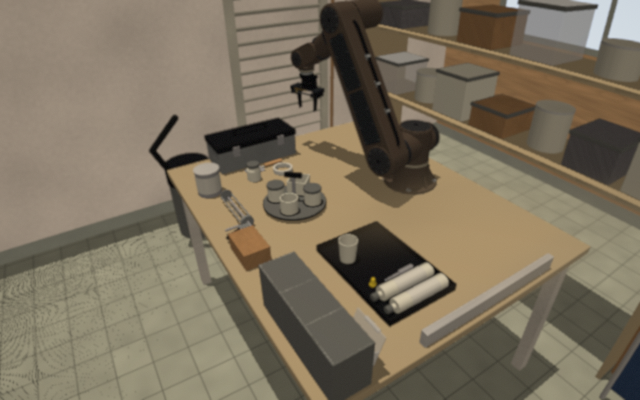

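The top view shows the cup at about (238,189) and the caddy disc around (362,200). The square pot is at (381,213), the round pot at (346,180) and the dark handle near (370,187). The scene view agrees and shows nothing near the cup.

```bash
cat > m.py <<'E'
from h import *
from scipy.optimize import least_squares
def circ(P):
    s=least_squares(lambda q:np.hypot(P[:,0]-q[0],P[:,1]-q[1])-q[2],[*P.mean(0),35],loss='soft_l1',f_scale=2); return s.x
E
python3 - <<'E'
from m import *
D=np.load("top1.npz");W=D['W'];p=D['p']
c=W[170:210,218:258].reshape(-1,3); 
print("tray z",np.nanmedian(W[230:245,210:260,2]), "shelf",np.nanmedian(W[270:280,180:260,2]))
r=c[(c[:,2]>82)&(c[:,2]<100)]; print("cup rim",len(r),circ(r[:,:2]),np.median(r[:,2]))
b=W[155:245,315:410].reshape(-1,3); h=b[:,2]
for lo,hi in((20,32),(84,94),(95,106),(140,170)):
    q=b[(h>lo)&(h<hi)]; print(lo,hi,len(q),q.mean(0).round(1),q.min(0).round(),q.max(0).round())
q=b[(h>20)&(h<32)]
# disc edge: hull
H=cv2.convexHull(q[:,:2].astype(np.float32)).reshape(-1,2); print("disc",circ(H))
l=b[(h>95)&(h<106)][:,:2]; _,lab,cc=cv2.kmeans(l.astype(np.float32),2,None,(3,50,.1),5,0); 
print("lids",[circ(l[lab[:,0]==k]) for k in(0,1)],cc)
hd=b[(h>140)&(h<170)][:,:2].astype(np.float32); print("handle",cv2.minAreaRect(hd),hd.mean(0))
sq=W[193:235,360:402].reshape(-1,3); s=sq[(sq[:,2]>84)&(sq[:,2]<94)][:,:2].astype(np.float32); print("sq",len(s),cv2.minAreaRect(s))
rp=W[165:196,332:358].reshape(-1,3); s=rp[(rp[:,2]>84)&(rp[:,2]<94)][:,:2]; print("round",circ(s))
t=W[165:260,138:276].reshape(-1,3); t=t[(t[:,2]>22)&(t[:,2]<36)]; print("tray",np.nanpercentile(t,[1,99],axis=0))
E
```

```text
tray z 4.630922731279725 shelf 0.41327347248602564
cup rim 74 [565.56580998 299.91526622  32.0124304 ] 87.88617949690831
20 32 2689 [ 546.6 -105.    26.8] [ 420. -245.   20.] [690.  24.  32.]
84 94 247 [ 542.2 -121.7   89.6] [ 446. -225.   84.] [647. -19.  94.]
95 106 755 [ 552.5 -109.3  100.5] [ 447. -211.   95.] [654. -19. 106.]
140 170 136 [ 553.8 -110.1  161.1] [ 525. -140.  146.] [584. -82. 169.]
disc [ 555.95454799 -110.95492303  135.26536003]
lids [array([497.28785613, -57.3852165 ,  26.62250904]), array([ 614.10789276, -166.72056887,   26.07848591])] [[ 497.85526  -58.08226]
 [ 613.0219  -166.12296]]
handle ((554.8606567382812, -110.56564331054688), (15.555878639221191, 74.46726989746094), 46.94679641723633) [ 553.78357 -110.12194]
sq 132 ((513.089111328125, -157.46539306640625), (116.117919921875, 86.43939971923828), 46.16972732543945)
round [610.11154652 -52.86672904  34.67783092]
tray [[355.69417879 197.72097422  22.21133796]
 [635.18012463 617.64441878  35.76916404]]
```

```bash
cat > go.py <<'E'
# go.py x y z [yaw]: remaining shift in tool axes;  with "c" first: x is r (radial to square pot), y tangential, about the caddy axis
import sys; from h import *
a=sys.argv[1:]; s=env.state(); p=np.array(s["eef_pos"]); y=s["tcp_rot"][2]
c,s_=np.cos(.818),np.sin(.818)
if a[0]=="c":
    r,t,z=map(float,a[1:4]); w=np.array([555.3-c*r+s_*t,-111-s_*r-c*t,z]); a=a[1:]
else: w=np.array(list(map(float,a[:3])))
Y=float(a[3]) if len(a)>3 else y
d=w-p; q=p-[555.3,-111,0]
print("t%.1f"%s["t"],p.round(1),"yaw %.3f"%y,"r,t",(-c*q[0]-s_*q[1]).round(1),(s_*q[0]-c*q[1]).round(1),
 "-> tool",(R.from_euler('xyz',[np.pi,0,y]).as_matrix().T@d).round(1),"turn %.3f"%((y-Y+np.pi)%(2*np.pi)-np.pi),"n",np.ceil(np.linalg.norm(d)/41.7),"j6 %.2f"%s["joints"][5],"grip %.1f op %.2f"%(s["grip_force"],s["opening"]),s["ft_force"].round(1))
E
python3 go.py 470 -50 240 .818; python3 go.py 565.5 300 240 .818
```

```text
t0.1 [ 205.3 -590.1  232.9] yaw 0.335 r,t 588.9 72.1 -> tool [ 427.4 -423.1   -7.1] turn -0.483 n 15.0 j6 -0.11 grip 0.0 op 1.00 [-0.5 -0.4  0.4]
t0.1 [ 205.3 -590.1  232.9] yaw 0.335 r,t 588.9 72.1 -> tool [ 632.7 -722.3   -7.1] turn -0.483 n 24.0 j6 -0.11 grip 0.0 op 1.00 [-0.5 -0.4  0.4]
```

```bash
python3 steer.py '[28,-28,0,-0.1,1,56,-56,-2,-0.2,1,85,-85,-3,-0.3,1,114,-113,-4,-0.4,1,142,-141,-7,-0.483,1]'; python3 go.py 470 -50 240 .818
```

```text
t: 0.52
eef_pos: [293.5, -408.5, 240.0]
tcp_rot: [-3.141, -0.0, 0.823]
ft_force: [0.1, -1.4, 0.6]
opening: 0.999
grip_force: 0.0
t0.5 [ 293.5 -408.5  240. ] yaw 0.823 r,t 396.1 12.3 -> tool [ 382.8 -114.5   -0. ] turn 0.005 n 10.0 j6 -0.33 grip 0.0 op 1.00 [ 0.1 -1.4  0.6]
```

```bash
python3 steer.py '[39,-11,0,0,1,78,-23,0,0,1,117,-34,0,0,1,156,-46,0,0,1,195,-57,0,0,1]' >/dev/null; python3 steer.py '[38,-11,0,0,1,77,-23,0,0,1,116,-34,0,0,1,154,-46,0,0,1,188,-57,0,0,1]'>/dev/null;  python3 steer.py '[36,-18,0,0,1,72,-36,0,0,1,108,-54,0,0,1,144,-72,0,0,1,180,-90,0,0,1]'; python3 go.py 565.5 300 180 .818
```

```text
t: 1.77
eef_pos: [529.3, 142.0, 240.2]
tcp_rot: [-3.141, 0.0, 0.818]
ft_force: [1.2, -0.9, 0.4]
opening: 1.002
grip_force: 0.0
t1.8 [529.3 142.  240.2] yaw 0.818 r,t -166.9 -191.9 -> tool [140.1 -81.7  60.2] turn -0.000 n 5.0 j6 0.89 grip 0.0 op 1.00 [ 1.2 -0.9  0.4]
```

```bash
python3 steer.py '[35,-20,12,0,1,70,-40,24,0,1,105,-60,36,0,1,140,-82,48,0,1,140,-82,60,0,1]' >/dev/null; python3 steer.py '[0,0,0,0,1,0,0,0,0,1]'
python3 - <<'E'
from m import *
p,W=cloud("wrist"); cv2.imwrite("pics/w1.png",p[:,:,::-1])
c=W.reshape(-1,3); r=c[(abs(c[:,2]-88)<7)&(np.hypot(c[:,0]-565,c[:,1]-300)<60)]
print(len(r),circ(r[:,:2]))
s=env.state();print(s["eef_pos"])
E
```

```text
t: 2.35
eef_pos: [564.6, 297.7, 179.5]
tcp_rot: [-3.141, 0.002, 0.818]
ft_force: [0.2, -1.3, -0.4]
opening: 1.001
grip_force: 0.0
1161 [566.4028485  302.12901293  31.71934253]
[565.10568579 297.19962183 180.54414184]
```

View pics/w1.png

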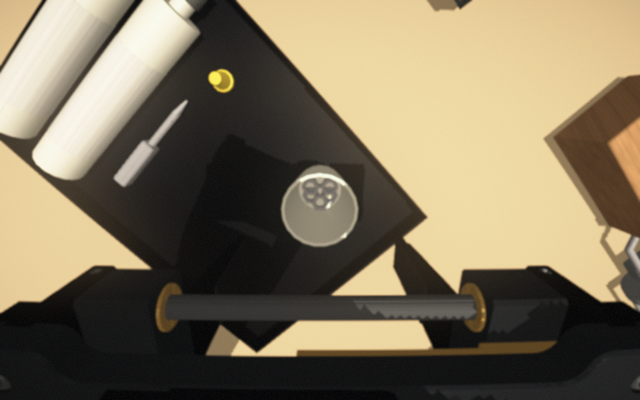

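The wrist view shows the cup rim centred at (320,205) with the six nuts inside, between the fingers, and nothing close by. I'll descend and grip.

```bash
python3 go.py 566 301 46 .818;  python3 steer.py '[2,-1,25,0,1,3,-2,50,0,1,3.5,-2,80,0,1,3.5,-2,110,0,1,3.5,-2,134,0,1]'; python3 steer.py '[0,0,0,0,0.6,0,0,0,0,0.4,0,0,0,0,0.4,0,0,0,0,0.4,0,0,0,0,0.4]'; python3 go.py 566 301 46 .818
```

```text
t2.4 [565.1 297.2 180.5] yaw 0.817 r,t -304.6 -271.9 -> tool [  3.4  -1.9 134.5] turn -0.001 n 4.0 j6 1.13 grip 0.0 op 1.00 [0.1 0.2 0.4]
t: 2.82
eef_pos: [566.4, 300.3, 46.0]
tcp_rot: [3.141, -0.0, 0.816]
ft_force: [0.5, 0.6, -0.8]
opening: 0.999
grip_force: 0.0
t: 3.23
eef_pos: [566.9, 302.0, 48.4]
tcp_rot: [3.14, -0.003, 0.818]
ft_force: [-0.1, 0.2, 1.4]
opening: 0.703
grip_force: 0.1
t3.2 [566.9 302.   48.4] yaw 0.818 r,t -309.4 -273.9 -> tool [-1.4  0.   2.4] turn -0.000 n 1.0 j6 1.14 grip 0.1 op 0.70 [-0.1  0.2  1.4]
```

```bash
python3 steer.py '[0,0,0,0,0.3,0,0,0,0,0.2,0,0,0,0,0.2,0,0,0,0,0.2]'; python3 steer.py '[0,0,-20,0,0.2,0,0,-55,0,0.2,0,0,-95,0,0.2,0,0,-135,0,0.2,0,0,-170,0,0.2]'; python3 go.py c -65 0 205 .818
```

```text
t: 3.57
eef_pos: [567.0, 302.1, 48.3]
tcp_rot: [3.14, -0.002, 0.818]
ft_force: [-1.5, -2.7, 8.0]
opening: 0.689
grip_force: 29.6
t: 3.98
eef_pos: [566.0, 302.0, 219.8]
tcp_rot: [3.141, -0.002, 0.818]
ft_force: [1.5, 1.0, -0.0]
opening: 0.69
grip_force: 30.0
t4.0 [566.  302.  219.8] yaw 0.818 r,t -308.7 -274.5 -> tool [-243.7  274.5   14.8] turn -0.000 n 9.0 j6 1.14 grip 30.0 op 0.69 [ 1.5  1.  -0. ]
```

Run:
```python
from h import *
p,W=cloud("scene"); 
s=env.state()["eef_pos"]; d=np.nansum((W-s)**2,axis=2); d[np.isnan(W[:,:,2])]=1e9; v,u=np.unravel_index(d.argmin(),d.shape); print(u,v,s)
a=p[v-55:v+45,u-60:u+60]
q,_=env.read_camera("wrist")
cv2.imwrite("pics/g1.png",np.vstack([cv2.resize(a,(480,400),interpolation=3)[:300],cv2.resize(q,(480,300))])[:,:,::-1])
```

```text
346 209 [568.01787373 302.87724111 226.82219734]
```

View pics/g1.png

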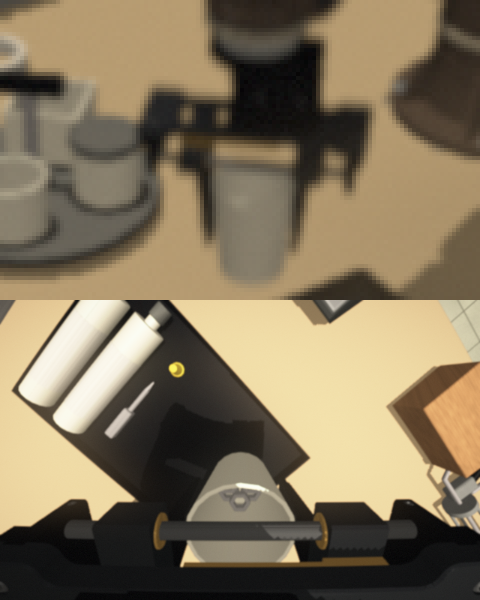

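The scene crop shows the cup held upright between long finger plates, with the palm just above its rim, so it cannot swing there. I'll regrip with the fingertips at the rim, so that the cup can pivot about the pads and be tilted over the handle bar.

```bash
python3 go.py 566.5 302 49 .818; python3 steer.py '[0,0,35,0,0.2,0,0,75,0,0.2,0,0,115,0,0.2,0,0,150,0,0.2,0,0,171,0,0.2]'; python3 go.py 566.5 302 49 .818;python3 steer.py '[0,0,0,0,0.2,0,0,0,0,0.9,0,0,0,0,0.9,0,0,0,0,0.9,0,0,0,0,0.9]'; python3 go.py 566.5 302 94 .818
```

```text
t4.1 [567.8 302.8 223.5] yaw 0.818 r,t -310.6 -273.8 -> tool [ -1.5  -0.4 174.5] turn 0.000 n 5.0 j6 1.14 grip 30.0 op 0.69 [ 0.6  0.8 -1.4]
t: 4.5
eef_pos: [564.8, 301.5, 42.2]
tcp_rot: [-3.14, 0.003, 0.818]
ft_force: [-7.9, 2.5, 39.2]
opening: 0.678
grip_force: 28.4
t4.5 [564.8 301.5  42.2] yaw 0.818 r,t -307.5 -275.1 -> tool [ 1.5  1.  -6.8] turn -0.000 n 1.0 j6 1.14 grip 28.4 op 0.68 [-7.9  2.5 39.2]
t: 4.92
eef_pos: [566.5, 302.1, 46.4]
tcp_rot: [3.141, -0.001, 0.818]
ft_force: [0.6, -0.1, 0.3]
opening: 0.877
grip_force: 0.0
t4.9 [566.5 302.1  46.4] yaw 0.818 r,t -309.1 -274.2 -> tool [ -0.    0.  -47.6] turn -0.000 n 2.0 j6 1.14 grip 0.0 op 0.88 [ 0.6 -0.1  0.3]
```

```bash
python3 steer.py '[0,0,-20,0,0.9,0,0,-38,0,0.9,0,0,-46,0,0.9,0,0,-46,0,0.6,0,0,-46,0,0.4]'; python3 steer.py '[0,0,0,0,0.2,0,0,0,0,0.2,0,0,0,0,0.2,0,0,0,0,0.2,0,0,0,0,0.2]'; python3 steer.py '[0,0,-15,0,0.2,0,0,-45,0,0.2,0,0,-80,0,0.2,0,0,-120,0,0.2,0,0,-155,0,0.2]'; python3 go.py c -70 0 235 .818
python3 - <<'E'
from h import *
p,W=cloud("scene"); 
s=env.state()["eef_pos"]; d=np.nansum((W-s)**2,axis=2); d[np.isnan(W[:,:,2])]=1e9; v,u=np.unravel_index(d.argmin(),d.shape); print(u,v,s)
cv2.imwrite("pics/g2.png",cv2.resize(p[v-55:v+70,u-60:u+60],(480,500),interpolation=3)[:,:,::-1])
E
```

```text
t: 5.33
eef_pos: [566.2, 301.9, 91.7]
tcp_rot: [3.141, -0.001, 0.818]
ft_force: [0.9, 0.1, -0.3]
opening: 0.811
grip_force: 0.0
t: 5.75
eef_pos: [566.0, 301.9, 90.8]
tcp_rot: [-3.141, 0.001, 0.818]
ft_force: [0.6, 0.3, -1.2]
opening: 0.695
grip_force: 30.0
t: 6.17
eef_pos: [566.0, 301.9, 248.3]
tcp_rot: [3.141, 0.0, 0.818]
ft_force: [-0.7, 0.1, -2.0]
opening: 0.691
grip_force: 30.0
t6.2 [566.  301.9 248.3] yaw 0.818 r,t -308.6 -274.4 -> tool [-238.6  274.5   13.3] turn -0.000 n 9.0 j6 1.14 grip 30.0 op 0.69 [-0.7  0.1 -2. ]
342 198 [567.89535924 302.73954995 255.55888055]
```

View pics/g2.png

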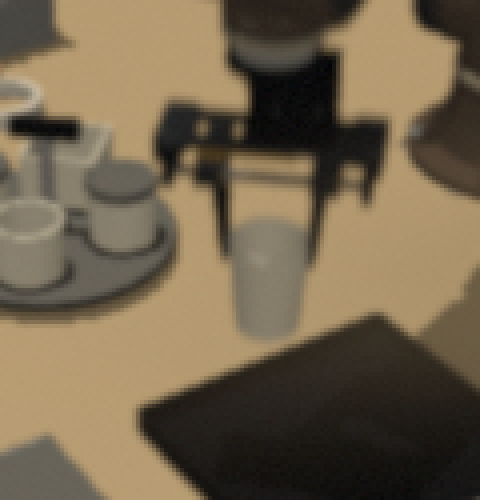

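The cup now hangs upright from its rim at about (265,225) in the crop, well clear of the palm. Next I carry it to the far side of the T bar.

```bash
python3 steer.py '[-20,23,2,0,0.2,-44,51,4,0,0.2,-68,78,6,0,0.2,-92,106,8,0,0.2,-116,133,10,0,0.2]'>/dev/null; python3 steer.py '[-25,29,2,0,0.2,-50,58,4,0,0.2,-75,87,6,0,0.2,-100,116,8,0,0.2,-118,136,8,0,0.2]' >/dev/null; python3 steer.py '[0,0,0,0,0.2,0,0,0,0,0.2]'; python3 go.py c -50 0 235 .818
python3 - <<'E'
from m import *
p,W=cloud("top"); b=W[155:245,315:410].reshape(-1,3);h=b[:,2]; hd=b[(h>150)&(h<170)&(np.hypot(b[:,0]-555,b[:,1]+111)<45)][:,:2].astype(np.float32); print("handle",len(hd),cv2.minAreaRect(hd) if len(hd)>5 else 0)
E
```

```text
t: 7.22
eef_pos: [602.3, -54.2, 227.8]
tcp_rot: [-3.141, 0.0, 0.815]
ft_force: [0.8, 0.3, -0.8]
opening: 0.691
grip_force: 30.0
t7.2 [602.3 -54.2 227.8] yaw 0.815 r,t -73.6 -4.6 -> tool [-23.6   4.7  -7.2] turn -0.003 n 1.0 j6 0.56 grip 30.0 op 0.69 [ 0.8  0.3 -0.8]
handle 0 0
```

```bash
python3 steer.py '[-8,3,-4,0,0.2,-16,4.7,-7,0,0.2,-24,4.7,-7,0,0.2,-32,4.7,-7,0,0.2,-40,4.7,-7,0,0.2]'; python3 steer.py '[-8,0,0,0,0.2,-16,0,0,0,0.2,-24,0,0,0,0.2,-32,0,0,0,0.2,-34,0,0,0,0.2]'; python3 go.py c 20 0 234 .818
python3 - <<'E'
from h import *
p,W=cloud("scene"); cv2.imwrite("pics/g3.png",cv2.resize(p[120:230,240:350],(550,550),interpolation=3)[:,:,::-1])
E
```

```text
t: 7.68
eef_pos: [577.9, -85.3, 235.7]
tcp_rot: [3.141, -0.0, 0.818]
ft_force: [1.9, 2.2, 1.4]
opening: 0.69
grip_force: 30.0
t: 8.1
eef_pos: [554.6, -110.8, 235.7]
tcp_rot: [3.141, -0.0, 0.817]
ft_force: [2.1, 2.6, 2.3]
opening: 0.689
grip_force: 30.0
t8.1 [ 554.6 -110.8  235.7] yaw 0.817 r,t 0.3 -0.6 -> tool [-19.7   0.7   1.7] turn -0.001 n 1.0 j6 0.44 grip 30.0 op 0.69 [2.1 2.6 2.3]
```

View pics/g3.png

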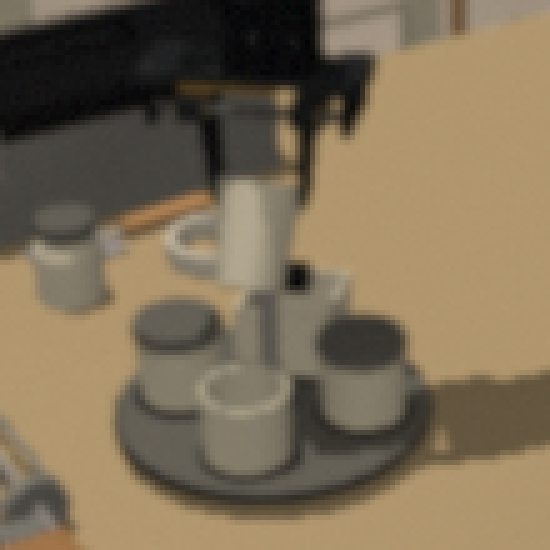

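The cup at about (255,230) now leans against the bar with its foot trailing on the near side, at only about 3 N, so the pivoting works. I'll go on around the bar.

```bash
python3 steer.py '[-10,0.5,1,0,0.2,-20,0.5,2,0,0.2,-28,0.5,5,0,0.2,-36,0.5,10,0,0.2,-44,0.5,17,0,0.2]'; python3 steer.py '[-8,0,7,0,0.2,-16,0,9,0,0.2,-24,0,11,0,0.2,-32,0,13,0,0.2,-40,0,15,0,0.2]'; python3 go.py c 86 0 200 .818
python3 - <<'E'
from h import *
p,W=cloud("scene"); cv2.imwrite("pics/g4.png",cv2.resize(p[120:230,240:350],(550,550),interpolation=3)[:,:,::-1])
E
```

```text
t: 8.57
eef_pos: [524.9, -143.2, 218.5]
tcp_rot: [3.141, 0.0, 0.818]
ft_force: [0.2, -0.5, 6.7]
opening: 0.686
grip_force: 30.0
t: 8.98
eef_pos: [497.6, -172.2, 203.4]
tcp_rot: [3.141, 0.0, 0.818]
ft_force: [1.4, 1.7, 2.8]
opening: 0.686
grip_force: 30.0
t9.0 [ 497.6 -172.2  203.4] yaw 0.818 r,t 84.1 -0.2 -> tool [-1.9  0.2  3.4] turn -0.000 n 1.0 j6 0.29 grip 30.0 op 0.69 [1.4 1.7 2.8]
```

View pics/g4.png

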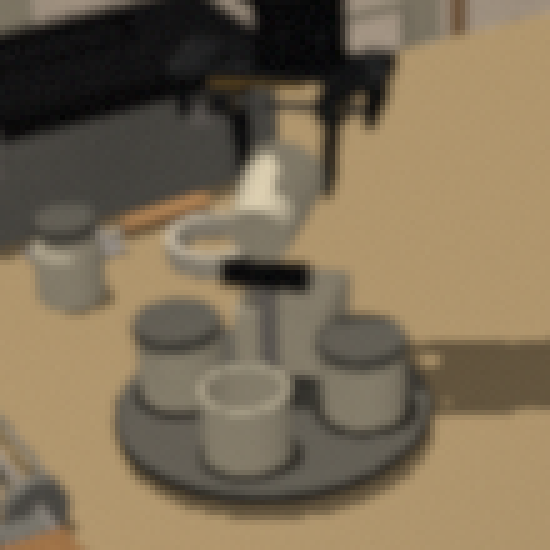

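The cup is now tilted well over at about (275,200), foot on the bar, and the caddy has not turned. Next I lower it so that the bar lifts the foot further.

```bash
python3 steer.py '[0,0,6,0,0.2,0,0,12,0,0.2,0,0,18,0,0.2,0,0,23,0,0.2,0,0,28,0,0.2]'; python3 steer.py '[0,0,4,0,0.2,0,0,8,0,0.2,0,0,12,0,0.2,0,0,14,0,0.2,0,0,16,0,0.2]';python3 steer.py '[0,0,2,0,0.2,0,0,4,0,0.2,0,0,6,0,0.2,0,0,8,0,0.2,0,0,8,0,0.2]'; python3 go.py c 84 0 146 .818
python3 - <<'E'
from h import *
p,W=cloud("scene"); cv2.imwrite("pics/g5.png",cv2.resize(p[120:230,240:350],(550,550),interpolation=3)[:,:,::-1])
E
```

```text
t: 9.45
eef_pos: [497.3, -172.2, 175.3]
tcp_rot: [-3.141, 0.002, 0.818]
ft_force: [-5.4, -4.5, 5.4]
opening: 0.686
grip_force: 30.0
t: 9.87
eef_pos: [497.2, -172.0, 159.2]
tcp_rot: [-3.14, 0.002, 0.818]
ft_force: [-4.6, -2.5, 3.5]
opening: 0.686
grip_force: 30.0
t: 10.28
eef_pos: [497.9, -171.6, 151.1]
tcp_rot: [-3.141, 0.0, 0.818]
ft_force: [-3.8, -2.6, 2.1]
opening: 0.687
grip_force: 30.0
t10.3 [ 497.9 -171.6  151.1] yaw 0.818 r,t 83.5 -0.4 -> tool [-0.5  0.4  5.1] turn -0.000 n 1.0 j6 0.30 grip 30.0 op 0.69 [-3.8 -2.6  2.1]
```

View pics/g5.png

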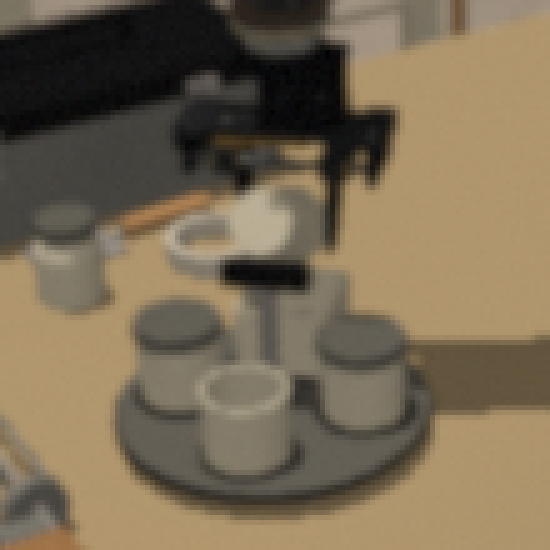

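The cup's foot now faces the camera at about (262,220), at or past horizontal. I'll measure the tilt from the depth.

```bash
cat > tilt.py <<'E'
from h import *
p,W=cloud("scene"); c=W.reshape(-1,3); col=p.reshape(-1,3).astype(int)
k=np.array([np.cos(.818),np.sin(.818)]); q=c[:,:2]-[555.3,-111]; r=-(q@k); t=q[:,0]*k[1]-q[:,1]*k[0]
m=(abs(t)<32)&(r>-40)&(r<130)&(c[:,2]>120)&(col.min(1)>85)
m&=c[:,2]<env.state()["eef_pos"][2]+60
print(m.sum()); o=np.argsort(r[m])
for a in range(-40,130,8):
    n=m&(r>=a)&(r<a+8)
    if n.sum()>2: print(a,n.sum(),"z",c[n,2].min().round(),c[n,2].max().round())
m2=m&(abs(t)<20); P=np.stack([r[m2],c[m2,2]],1);
E
python3 tilt.py
```

```text
211
-8 24 z 170.0 189.0
0 53 z 161.0 206.0
8 48 z 166.0 210.0
16 19 z 155.0 211.0
24 11 z 166.0 208.0
32 9 z 156.0 207.0
40 9 z 149.0 189.0
48 8 z 161.0 202.0
56 11 z 134.0 197.0
64 10 z 133.0 196.0
72 3 z 184.0 194.0
80 3 z 176.0 187.0
```

Tilt is about 24° past horizontal. I'll go a bit further and shake to make sure all the nuts are out.

```bash
python3 steer.py '[0,0,3,0,0.2,0,0,5,0,0.2,0,0,7,0,0.2,0,0,9,0,0.2,0,0,9,0,0.2]'; python3 steer.py '[0,5,0,0,0.2,0,-5,0,0,0.2,0,5,0,0,0.2,0,-5,0,0,0.2,0,0,0,0,0.2]'; python3 steer.py '[3,0,-3,0,0.2,0,0,0,0,0.2,3,0,-3,0,0.2,0,0,0,0,0.2,0,0,0,0,0.2]'; python3 tilt.py
```

```text
t: 10.8
eef_pos: [498.4, -171.5, 142.1]
tcp_rot: [3.141, -0.0, 0.818]
ft_force: [-0.8, -0.5, 2.2]
opening: 0.686
grip_force: 30.0
t: 11.22
eef_pos: [496.7, -170.4, 142.3]
tcp_rot: [-3.14, 0.001, 0.818]
ft_force: [-2.3, 0.3, 2.1]
opening: 0.687
grip_force: 30.0
t: 11.63
eef_pos: [498.1, -171.9, 142.2]
tcp_rot: [3.141, 0.0, 0.818]
ft_force: [-2.3, -4.0, 1.0]
opening: 0.687
grip_force: 30.0
175
-8 11 z 163.0 187.0
0 41 z 163.0 193.0
8 39 z 165.0 201.0
16 26 z 162.0 202.0
24 13 z 158.0 198.0
32 10 z 152.0 197.0
40 8 z 158.0 199.0
48 11 z 142.0 189.0
56 4 z 131.0 177.0
64 8 z 125.0 188.0
```

```bash
python3 steer.py '[0,0,-25,0,0.2,0,0,-60,0,0.2,0,0,-90,0,0.2,0,0,-100,0,0.2,0,0,-100,0,0.2]'; python3 tilt.py
python3 - <<'E'
from h import *
p,d=env.read_camera("wrist"); q,_=env.read_camera("scene"); cv2.imwrite("pics/g6.png",np.vstack([cv2.resize(p,(480,300)),cv2.resize(q[110:220,240:400],(436,300),interpolation=3)[:,:,:].copy() if 0 else cv2.resize(q[110:210,240:400],(480,300),interpolation=3)])[:,:,::-1])
E
```

```text
t: 12.1
eef_pos: [498.9, -171.7, 244.5]
tcp_rot: [3.138, -0.001, 0.818]
ft_force: [0.5, -0.2, -0.6]
opening: 0.689
grip_force: 30.0
188
-8 20 z 164.0 294.0
0 45 z 162.0 302.0
8 40 z 270.0 303.0
16 21 z 261.0 302.0
24 12 z 257.0 303.0
32 11 z 253.0 296.0
40 9 z 235.0 283.0
48 13 z 232.0 293.0
56 8 z 224.0 289.0
64 4 z 232.0 281.0
72 3 z 271.0 283.0
```

View pics/g6.png

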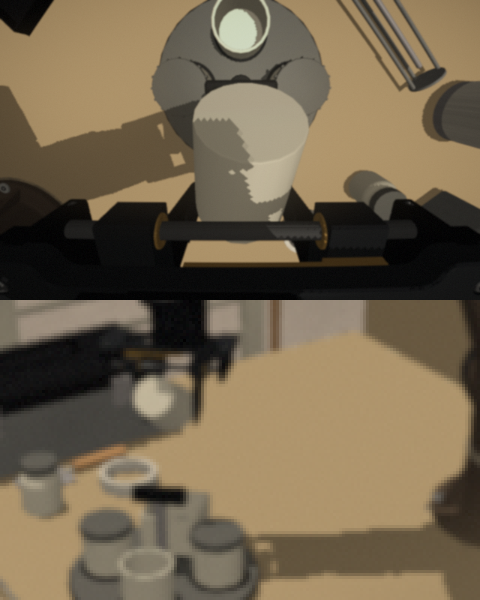

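The cup keeps its tilt by pad friction, with the foot up at (150,395) in the lower picture. To right it I will lay it down in the tray, regrip it nearer the foot, and use the fixed bins' edge.

```bash
python3 steer.py '[28,-26,0,0,0.2,56,-52,0,0,0.2,85,-79,0,0,0.2,114,-106,0,0,0.2,142,-132,0,0,0.2]'>/dev/null; python3 steer.py '[29,-27,0,0,0.2,58,-54,0,0,0.2,87,-81,0,0,0.2,116,-108,0,0,0.2,145,-135,0,0,0.2]'>/dev/null; python3 steer.py '[20,-19,0,-0.12,0.2,40,-38,0,-0.24,0.2,58,-55,0,-0.36,0.2,58,-55,0,-0.48,0.2,58,-55,0,-0.6,0.2]' >/dev/null; python3 steer.py '[0,0,0,-0.12,0.2,0,0,0,-0.24,0.2,0,0,0,-0.36,0.2,0,0,0,-0.48,0.2,0,0,0,-0.6,0.2]' >/dev/null; python3 steer.py '[0,0,0,-0.12,0.2,0,0,0,-0.24,0.2,0,0,0,-0.36,0.2,0,0,0,-0.48,0.2,0,0,0,-0.6,0.2]' ;python3 steer.py '[0,0,0,-0.12,0.2,0,0,0,-0.24,0.2,0,0,0,-0.36,0.2,0,0,0,-0.48,0.2,0,0,0,-0.523,0.2]'>/dev/null; python3 steer.py '[0,0,0,0,0.2]'; python3 go.py 510 300 100 3.1416
python3 - <<'E'
from h import *
p,W=cloud("top"); a=p[170:240,325:405]; cv2.imwrite("pics/t2.png",np.hstack([cv2.resize(a,(400,350),interpolation=3),cv2.resize(p[150:260,180:305],(398,350),interpolation=3)])[:,:,::-1])
E
```

```text
t: 14.33
eef_pos: [498.7, 300.1, 240.2]
tcp_rot: [-3.139, -0.002, 2.624]
ft_force: [-0.8, 0.4, -0.5]
opening: 0.687
grip_force: 30.0
t: 14.83
eef_pos: [498.7, 300.1, 240.3]
tcp_rot: [-3.14, -0.003, -3.14]
ft_force: [-0.3, -1.1, -0.2]
opening: 0.684
grip_force: 30.0
t14.8 [498.7 300.1 240.3] yaw -3.140 r,t -261.3 -322.4 -> tool [-11.3  -0.2 140.3] turn 0.001 n 4.0 j6 -1.14 grip 30.0 op 0.68 [-0.3 -1.1 -0.2]
```

View pics/t2.png

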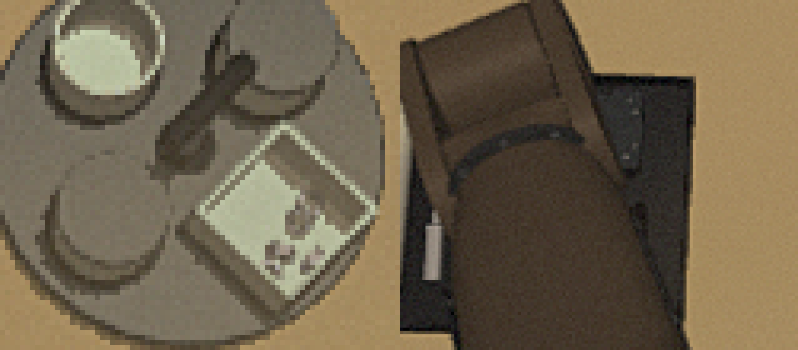

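The left crop shows the nuts lying in the square pot at about (300,215), (278,255) and (313,262); the caddy has not turned. I'll lower the cup to the tray floor.

```bash
python3 steer.py '[0,0,35,0,0.2,0,0,75,0,0.2,0,0,115,0,0.2,0,0,150,0,0.2,0,0,175,0,0.2]'; python3 steer.py '[0,0,6,0,0.2,0,0,11,0,0.2,0,0,16,0,0.2,0,0,20,0,0.2,0,0,20,0,0.2]'; python3 go.py 498.7 300 43
cat > cupv.py <<'E'
from m import *
import sys
n=sys.argv[1]; x0,x1,y0,y1,z0,z1=map(float,sys.argv[2:8]); p,W=cloud(n); c=W.reshape(-1,3); col=p.reshape(-1,3).astype(int)
m=(c[:,0]>x0)&(c[:,0]<x1)&(c[:,1]>y0)&(c[:,1]<y1)&(c[:,2]>z0)&(c[:,2]<z1)&(col.min(1)>70)
c=c[m]; print(n,len(c), "x",np.percentile(c[:,0],[0,2,50,98,100]).round(),"y",np.percentile(c[:,1],[0,2,50,98,100]).round(),"z",np.percentile(c[:,2],[0,2,50,98,100]).round())
for a in range(int(x0),int(x1),10):
    k=(c[:,0]>=a)&(c[:,0]<a+10)
    if k.sum()>2: print(a,k.sum(),"y",c[k,1].min().round(),c[k,1].max().round(),"z",c[k,2].min().round(),c[k,2].max().round())
E
python3 cupv.py wrist 380 580 255 345 7 120
```

```text
t: 15.3
eef_pos: [497.7, 299.6, 63.5]
tcp_rot: [-3.14, -0.004, 3.138]
ft_force: [0.2, -0.3, -1.0]
opening: 0.688
grip_force: 30.0
t: 15.72
eef_pos: [499.4, 300.5, 47.9]
tcp_rot: [3.141, 0.001, 3.14]
ft_force: [-0.6, 0.5, -0.7]
opening: 0.686
grip_force: 30.0
t15.7 [499.4 300.5  47.9] yaw 3.140 r,t -262.1 -322.1 -> tool [ 0.7 -0.5  4.9] turn 0.000 n 1.0 j6 -1.14 grip 30.0 op 0.69 [-0.6  0.5 -0.7]
wrist 24167 x [412. 415. 439. 490. 515.] y [263. 276. 303. 328. 340.] z [ 39.  78. 104. 119. 120.]
410 2075 y 280.0 327.0 z 76.0 93.0
420 4842 y 278.0 332.0 z 85.0 107.0
430 5944 y 277.0 332.0 z 95.0 120.0
440 3338 y 275.0 331.0 z 89.0 120.0
450 2554 y 273.0 331.0 z 83.0 117.0
460 2110 y 272.0 331.0 z 77.0 120.0
470 1683 y 270.0 329.0 z 70.0 105.0
480 1159 y 263.0 340.0 z 39.0 98.0
490 293 y 267.0 333.0 z 59.0 88.0
500 40 y 267.0 333.0 z 54.0 73.0
510 129 y 291.0 311.0 z 77.0 81.0
```

```bash
python3 steer.py '[0,0,3,0,0.2,0,0,6,0,0.2,0,0,9,0,0.2,0,0,9,0,0.2]'; python3 steer.py '[0,0,0,0,0.74,0,0,0,0,0.74,0,0,0,0,0.74,0,0,0,0,0.74]';  python3 cupv.py wrist 380 580 255 345 7 120
```

```text
t: 16.1
eef_pos: [499.0, 300.3, 38.0]
tcp_rot: [-3.141, -0.0, 3.141]
ft_force: [0.5, -1.6, -0.2]
opening: 0.686
grip_force: 30.0
t: 16.43
eef_pos: [499.2, 300.4, 38.5]
tcp_rot: [3.142, 0.0, 3.141]
ft_force: [0.5, -0.7, 0.1]
opening: 0.742
grip_force: 0.0
wrist 21981 x [383. 393. 433. 473. 499.] y [271. 279. 307. 335. 339.] z [ 7. 46. 62. 71. 74.]
390 2203 y 285.0 339.0 z 35.0 62.0
400 2689 y 283.0 339.0 z 34.0 64.0
410 2656 y 281.0 338.0 z 35.0 65.0
420 2691 y 280.0 337.0 z 37.0 68.0
430 2668 y 278.0 337.0 z 37.0 69.0
440 2636 y 276.0 337.0 z 38.0 70.0
450 2611 y 274.0 337.0 z 38.0 72.0
460 2579 y 272.0 336.0 z 40.0 74.0
470 1239 y 271.0 336.0 z 40.0 74.0
490 6 y 335.0 335.0 z 22.0 36.0
```

```bash
python3 steer.py '[0,0,-4,0,1,0,0,-8,0,1,0,0,-8,0,1,0,0,-8,0,1]'; python3 steer.py '[16,-2,0,0.03,1,36,-5,0,0.06,1,56,-7,0,0.1,1,72,-9,0,0.107,1,78,-9.5,0,0.107,1]' >/dev/null; python3 steer.py '[0,0,0,0,1]';  python3 cupv.py wrist 380 580 255 345 7 120 |head -3; python3 go.py 421 310 46 3.035
```

```text
t: 16.82
eef_pos: [499.3, 300.4, 46.8]
tcp_rot: [3.141, 0.001, 3.141]
ft_force: [-0.9, -0.5, 0.2]
opening: 0.959
grip_force: 0.0
t: 17.32
eef_pos: [420.3, 290.9, 46.5]
tcp_rot: [-3.141, -0.0, 3.035]
ft_force: [0.2, 0.5, -1.0]
opening: 1.0
grip_force: 0.0
wrist 11405 x [387. 388. 414. 465. 478.] y [263. 270. 302. 329. 334.] z [  9.  22.  60.  70. 120.]
380 794 y 282.0 313.0 z 16.0 120.0
390 2582 y 279.0 334.0 z 9.0 119.0
t17.4 [421.5 291.2  46.6] yaw 3.035 r,t -202.0 -372.6 -> tool [ 2.5 18.7  0.6] turn -0.000 n 1.0 j6 -0.99 grip 0.0 op 1.00 [1.1 0.5 0.4]
```

```bash
python3 cupv.py wrist 380 500 255 350 7 100
```

```text
wrist 11535 x [386. 388. 414. 465. 478.] y [260. 269. 300. 328. 333.] z [ 8. 22. 59. 70. 72.]
380 821 y 280.0 312.0 z 16.0 61.0
390 2516 y 277.0 333.0 z 8.0 62.0
400 1740 y 275.0 331.0 z 36.0 64.0
410 1716 y 272.0 332.0 z 37.0 66.0
420 1524 y 270.0 329.0 z 37.0 67.0
430 293 y 268.0 328.0 z 38.0 64.0
440 797 y 267.0 329.0 z 42.0 70.0
450 1491 y 263.0 325.0 z 45.0 72.0
460 581 y 260.0 325.0 z 41.0 70.0
470 56 y 318.0 325.0 z 49.0 61.0
```

```bash
python3 go.py 419 299.5 46 2.98;  python3 steer.py '[2,5,0,0.055,1,3,8,0,0.055,1,3,8,0.5,0.055,0.6,3,8,0.5,0.055,0.2,3,8,0.5,0.055,0.2]' >/dev/null; python3 steer.py '[0,0,0,0,0.2,0,0,0,0,0.2,0,0,0,0,0.2,0,0,0,0,0.2,0,0,0,0,0.2]'; python3 steer.py '[0,0,-15,0,0.2,0,0,-45,0,0.2,0,0,-80,0,0.2,0,0,-115,0,0.2,0,0,-150,0,0.2]'; python3 steer.py '[0,0,-35,0,0.2,0,0,-50,0,0.2,0,0,-50,0,0.2,0,0,-50,0,0.2]'; python3 cupv.py wrist 360 520 250 350 150 300;python3 cupv.py scene 360 520 250 350 150 300
```

```text
t17.4 [422.1 291.2  46.5] yaw 3.034 r,t -202.5 -372.2 -> tool [4.  7.9 0.5] turn 0.054 n 1.0 j6 -0.99 grip 0.0 op 1.00 [-0.9  0.1 -0.2]
t: 18.25
eef_pos: [419.0, 299.1, 45.9]
tcp_rot: [-3.141, 0.0, 2.979]
ft_force: [0.2, 0.4, -1.8]
opening: 0.632
grip_force: 29.9
t: 18.67
eef_pos: [418.6, 299.0, 197.5]
tcp_rot: [-3.141, -0.0, 2.979]
ft_force: [1.1, 0.9, -1.4]
opening: 0.627
grip_force: 29.9
t: 19.0
eef_pos: [418.9, 299.1, 246.1]
tcp_rot: [3.141, 0.001, 2.979]
ft_force: [0.6, 0.5, -0.7]
opening: 0.629
grip_force: 29.9
wrist 11122 x [386. 387. 412. 463. 478.] y [258. 266. 299. 326. 329.] z [207. 220. 259. 269. 297.]
380 1060 y 277.0 312.0 z 211.0 261.0
390 2474 y 260.0 329.0 z 207.0 282.0
400 1734 y 260.0 329.0 z 228.0 279.0
410 1692 y 269.0 328.0 z 240.0 266.0
420 1082 y 266.0 327.0 z 241.0 297.0
430 252 y 266.0 328.0 z 243.0 297.0
440 1225 y 263.0 325.0 z 243.0 270.0
450 1240 y 259.0 322.0 z 245.0 271.0
460 314 y 258.0 323.0 z 245.0 267.0
470 49 y 317.0 323.0 z 244.0 258.0
scene 406 x [394. 400. 456. 478. 482.] y [258. 261. 308. 332. 345.] z [203. 206. 241. 268. 271.]
390 8 y 324.0 332.0 z 219.0 247.0
400 10 y 272.0 333.0 z 216.0 260.0
410 16 y 289.0 345.0 z 212.0 266.0
420 17 y 294.0 324.0 z 216.0 263.0
430 40 y 287.0 328.0 z 216.0 266.0
440 66 y 265.0 329.0 z 208.0 268.0
450 89 y 262.0 330.0 z 203.0 268.0
460 96 y 258.0 327.0 z 204.0 268.0
470 60 y 262.0 327.0 z 203.0 271.0
480 4 y 318.0 327.0 z 219.0 246.0
```

```bash
python3 steer.py '[0,0,0,-0.1,0.2,0,0,0,-0.162,0.2,0,0,0,-0.162,0.2]' >/dev/null; python3 steer.py '[-30,13,0,0,0.2,-60,26,0,0,0.2,-95,42,0,0,0.2,-130,58,0,0,0.2,-165,74,0,0,0.2]'; python3 steer.py '[-35,16,0,0,0.2,-70,31,2,0,0.2,-95,43,4,0,0.2,-113,50,6,0,0.2,-113,50,6,0,0.2]'; python3 go.py 697 420 230 3.1416; python3 cupv.py scene 630 739 370 470 150 300
```

```text
t: 19.77
eef_pos: [585.4, 373.6, 244.3]
tcp_rot: [-3.141, -0.002, 3.138]
ft_force: [0.4, 0.8, -0.4]
opening: 0.632
grip_force: 29.9
t: 20.18
eef_pos: [699.2, 423.3, 235.3]
tcp_rot: [-3.14, -0.003, 3.138]
ft_force: [-1.2, -1.0, -1.4]
opening: 0.629
grip_force: 29.9
t20.2 [699.2 423.3 235.3] yaw 3.138 r,t -488.3 -260.2 -> tool [ 2.2 -3.3  5.3] turn -0.004 n 1.0 j6 -1.10 grip 29.9 op 0.63 [-1.2 -1.  -1.4]
scene 268 x [673. 675. 725. 738. 739.] y [394. 395. 441. 457. 464.] z [195. 199. 242. 258. 261.]
670 14 y 446.0 453.0 z 212.0 233.0
680 4 y 452.0 464.0 z 222.0 248.0
690 4 y 422.0 432.0 z 249.0 252.0
700 25 y 409.0 448.0 z 239.0 255.0
710 58 y 409.0 455.0 z 212.0 257.0
720 69 y 394.0 458.0 z 202.0 258.0
730 94 y 394.0 457.0 z 195.0 261.0
```

```bash
python3 steer.py '[0,0,8,0,0.2,0,0,16,0,0.2,0,0,24,0,0.2,0,0,30,0,0.2,0,0,36,0,0.2]'; python3 steer.py '[0,0,6,0,0.2,0,0,12,0,0.2,0,0,18,0,0.2,0,0,24,0,0.2,0,0,28,0,0.2]'; python3 cupv.py scene 630 739 370 470 100 300
```

```text
t: 20.65
eef_pos: [696.6, 422.9, 203.3]
tcp_rot: [-3.141, -0.0, 3.141]
ft_force: [-0.7, 0.2, -1.1]
opening: 0.629
grip_force: 29.9
t: 21.07
eef_pos: [697.0, 422.9, 174.9]
tcp_rot: [-3.141, -0.001, 3.141]
ft_force: [-0.2, -0.1, -0.5]
opening: 0.63
grip_force: 29.9
scene 304 x [671. 672. 724. 738. 739.] y [373. 392. 440. 456. 462.] z [133. 138. 183. 277. 297.]
670 20 y 440.0 458.0 z 158.0 297.0
680 3 y 460.0 462.0 z 173.0 182.0
690 5 y 433.0 448.0 z 187.0 269.0
700 40 y 409.0 453.0 z 149.0 266.0
710 59 y 405.0 455.0 z 150.0 196.0
720 71 y 383.0 455.0 z 135.0 251.0
730 106 y 373.0 457.0 z 133.0 240.0
```

Run:
```python
from h import *
W=np.load("top1.npz")['W'];c=W.reshape(-1,3)
for y in(380,400,420,440):
  for a in range(700,930,10):
    k=(abs(c[:,1]-y)<8)&(c[:,0]>=a)&(c[:,0]<a+10)
    if k.sum() and y==420: print(a,c[k,2].min().round(),c[k,2].max().round())
p,W=cloud("scene");c=W.reshape(-1,3);col=p.reshape(-1,3).astype(int)
for a in range(660,800,8):
    k=(c[:,0]>=a)&(c[:,0]<a+8)&(abs(c[:,1]-423)<20)&(c[:,2]>100)
    if k.sum(): print("s",a,k.sum(),c[k,2].min().round(),c[k,2].max().round(),col[k].mean().round())
```

```text
700 -5.0 6.0
710 -4.0 7.0
720 -7.0 7.0
730 -4.0 3.0
740 -6.0 5.0
750 -7.0 6.0
760 -5.0 0.0
770 -9.0 4.0
780 -4.0 8.0
790 -3.0 176.0
800 9.0 179.0
810 165.0 177.0
820 167.0 174.0
830 165.0 174.0
840 165.0 175.0
850 168.0 176.0
860 167.0 177.0
870 167.0 177.0
880 168.0 176.0
890 168.0 178.0
900 163.0 176.0
910 165.0 174.0
s 660 1 341.0 341.0 90.0
s 668 23 246.0 468.0 84.0
s 676 47 274.0 471.0 43.0
s 684 44 272.0 471.0 41.0
s 692 54 183.0 472.0 52.0
s 700 81 183.0 472.0 66.0
s 708 89 184.0 471.0 65.0
s 716 213 188.0 470.0 51.0
s 724 204 134.0 469.0 63.0
s 732 236 133.0 465.0 69.0
s 740 147 132.0 458.0 84.0
s 748 97 133.0 456.0 101.0
s 756 21 135.0 446.0 60.0
s 788 3 167.0 169.0 125.0
s 796 24 166.0 173.0 105.0
```

There was no contact: the solid top edge of the bins is only at about x=800. I'll use the known handle bar instead, approaching from the round pot side.

```bash
python3 steer.py '[5,0,-25,0,0.2,15,0,-60,0,0.2,30,-20,-80,0,0.2,35,-55,-80,0,0.2,40,-95,-80,0,0.2]' >/dev/null;  python3 steer.py '[6,-35,0,0.12,0.2,12,-75,0,0.24,0.2,20,-115,0,0.36,0.2,28,-155,0,0.48,0.2,36,-195,0,0.6,0.2]'; python3 steer.py '[0,0,0,0.12,0.2,0,0,0,0.24,0.2,0,0,0,0.36,0.2,0,0,0,0.48,0.2,0,0,0,0.6,0.2]' >/dev/null;  python3 steer.py '[0,0,0,0.12,0.2,0,0,0,0.24,0.2,0,0,0,0.36,0.2,0,0,0,0.48,0.2,0,0,0,0.6,0.2]' >/dev/null;   python3 steer.py '[0,0,0,0.12,0.2,0,0,0,0.24,0.2,0,0,0,0.36,0.2,0,0,0,0.48,0.2,0,0,0,0.523,0.2]'; python3 go.py c -60 0 245 .818
```

```text
t: 22.0
eef_pos: [620.3, 131.3, 256.5]
tcp_rot: [3.141, 0.001, 2.535]
ft_force: [0.6, -0.6, -0.9]
opening: 0.628
grip_force: 29.9
t: 23.25
eef_pos: [621.0, 133.0, 256.4]
tcp_rot: [3.141, -0.001, 0.811]
ft_force: [0.4, -0.6, -1.2]
opening: 0.629
grip_force: 29.9
t23.2 [621.  133.  256.4] yaw 0.811 r,t -223.0 -118.9 -> tool [-162.2  120.1   11.4] turn -0.007 n 5.0 j6 0.87 grip 29.9 op 0.63 [ 0.4 -0.6 -1.2]
```

```bash
python3 steer.py '[-30,22,2,-0.007,0.2,-62,46,4,-0.007,0.2,-94,70,6,-0.007,0.2,-126,94,8,-0.007,0.2,-150,111,10,-0.007,0.2]' >/dev/null; python3 steer.py '[-12,8,1,0,0.2,-17,9,1,0,0.2,-22,9,1,0,0.2,-22,9,1,0,0.2]'; python3 go.py c -50 0 225 .818; python3 tilt.py
```

```text
t: 24.0
eef_pos: [590.7, -74.0, 245.2]
tcp_rot: [3.142, -0.0, 0.825]
ft_force: [0.5, 0.8, -0.3]
opening: 0.63
grip_force: 29.9
t24.0 [590.7 -74.  245.2] yaw 0.825 r,t -51.2 0.5 -> tool [-1.2 -0.5 20.2] turn 0.007 n 1.0 j6 0.51 grip 29.9 op 0.63 [ 0.5  0.8 -0.3]
62
-40 10 z 255.0 266.0
-32 14 z 250.0 269.0
-24 12 z 256.0 270.0
-16 13 z 120.0 272.0
-8 8 z 230.0 271.0
0 5 z 223.0 269.0
```

```bash
python3 steer.py '[0,0,8,0.007,0.2,0,0,16,0.007,0.2,0,0,24,0.007,0.2,0,0,32,0.007,0.2,0,0,40,0.007,0.2]'; python3 steer.py '[0,0,6,0,0.2,0,0,12,0,0.2,0,0,18,0,0.2,0,0,24,0,0.2,0,0,30,0,0.2]'; python3 steer.py '[0,0,5,0,0.2,0,0,10,0,0.2,0,0,15,0,0.2,0,0,18,0,0.2]'; python3 go.py c -40 0 146 .818; python3 tilt.py
```

```text
t: 24.47
eef_pos: [590.9, -74.2, 203.7]
tcp_rot: [-3.141, 0.0, 0.818]
ft_force: [0.0, 0.6, 1.9]
opening: 0.629
grip_force: 29.9
t: 24.88
eef_pos: [593.5, -73.5, 175.8]
tcp_rot: [3.137, -0.005, 0.818]
ft_force: [11.8, 10.0, 6.8]
opening: 0.631
grip_force: 30.6
t: 25.22
eef_pos: [594.2, -73.7, 158.4]
tcp_rot: [3.135, -0.006, 0.818]
ft_force: [11.5, 11.3, 13.0]
opening: 0.638
grip_force: 31.0
t25.2 [594.2 -73.7 158.4] yaw 0.818 r,t -53.8 2.9 -> tool [-13.8  -2.9  12.4] turn 0.000 n 1.0 j6 0.52 grip 31.0 op 0.64 [11.5 11.3 13. ]
8
-8 5 z 180.0 185.0
```

```bash
sed -i 's/r>-40/r>-120/; s/range(-40/range(-120/; s/abs(t)<32/abs(t)<36/; s/>120)&(col.min(1)>85)/>100)\&(col.min(1)>60)/' tilt.py; python3 tilt.py
```

```text
320
-88 22 z 126.0 152.0
-80 62 z 126.0 196.0
-72 87 z 130.0 206.0
-64 90 z 119.0 209.0
-56 41 z 129.0 207.0
-48 3 z 140.0 201.0
-16 4 z 141.0 189.0
-8 5 z 179.0 186.0
0 3 z 179.0 179.0
```

Tilt is down to about 25° from upright. Now I push the mouth side against the bar.

```bash
python3 steer.py '[-2,0,4,0,0.2,-5,0,8,0,0.2,-8,0,9,0,0.2,-11,-1,9,0,0.2,-14,-1,9,0,0.2]'; python3 go.py c -40 0 150 .818; python3 tilt.py
```

```text
t: 25.73
eef_pos: [589.5, -77.5, 152.5]
tcp_rot: [3.129, -0.021, 0.815]
ft_force: [37.2, 54.9, 24.9]
opening: 0.667
grip_force: 38.2
t25.7 [589.5 -77.5 152.5] yaw 0.815 r,t -47.8 2.1 -> tool [-7.8 -2.1  2.5] turn -0.003 n 1.0 j6 0.50 grip 38.2 op 0.67 [37.2 54.9 24.9]
330
-88 8 z 124.0 151.0
-80 61 z 119.0 184.0
-72 115 z 115.0 205.0
-64 70 z 124.0 205.0
-56 37 z 118.0 201.0
-48 13 z 120.0 197.0
-24 3 z 183.0 193.0
-16 8 z 142.0 185.0
-8 9 z 176.0 182.0
0 4 z 178.0 179.0
```

```bash
python3 steer.py '[6,0,-2,0,0.2,14,0,-20,0,0.2,22,0,-50,0,0.2,26,0,-85,0,0.2,26,0,-100,0,0.2]'; python3 go.py 560 300 200 .818; sed -i 's/env.state()\["eef_pos"\]\[2\]+60/env.state()["eef_pos"][2]+62/' tilt.py; python3 tilt.py
python3 - <<'E'
from m import *
p,W=cloud("top"); b=W[155:245,315:410].reshape(-1,3);h=b[:,2]; hd=b[(h>150)&(h<168)&(np.hypot(b[:,0]-555,b[:,1]+111)<45)][:,:2].astype(np.float32); print("handle",len(hd),cv2.minAreaRect(hd) if len(hd)>5 else 0)
E
```

```text
t: 26.2
eef_pos: [599.8, -64.7, 251.4]
tcp_rot: [3.138, -0.002, 0.819]
ft_force: [-0.3, -1.0, -0.5]
opening: 0.673
grip_force: 29.0
t26.2 [599.8 -64.7 251.4] yaw 0.819 r,t -64.2 0.8 -> tool [ 239.1 -278.2   51.4] turn 0.001 n 9.0 j6 0.54 grip 29.0 op 0.67 [-0.3 -1.  -0.5]
410
-104 12 z 222.0 314.0
-96 71 z 220.0 290.0
-88 115 z 218.0 303.0
-80 90 z 215.0 303.0
-72 37 z 215.0 301.0
-64 10 z 241.0 296.0
-40 4 z 283.0 287.0
-32 5 z 280.0 285.0
-24 13 z 278.0 286.0
-16 20 z 106.0 275.0
-8 21 z 100.0 164.0
0 8 z 118.0 162.0
handle 0 0
```

```bash
python3 steer.py '[20,-23,0,0,0.2,46,-54,0,0,0.2,73,-85,0,0,0.2,100,-116,0,0,0.2,126,-147,0,0,0.2]'>/dev/null; python3 steer.py '[27,-31,10,0,0.2,54,-62,30,0,0.2,80,-93,60,0,0.2,105,-122,90,0,0.2,113,-131,110,0,0.2]'>/dev/null;  python3 steer.py '[0,0,25,0,0.2,0,0,45,0,0.2,0,0,60,0,0.2,0,0,70,0,0.2,0,0,70,0,0.2]'; python3 go.py 560 300 45; python3 cupv.py scene 500 620 250 350 7 130; python3 cupv.py wrist 500 620 250 350 7 130
```

```text
t: 27.55
eef_pos: [557.8, 297.8, 65.5]
tcp_rot: [-3.14, 0.005, 0.818]
ft_force: [-1.0, 0.2, -0.8]
opening: 0.672
grip_force: 29.0
t27.6 [557.8 297.8  65.5] yaw 0.818 r,t -300.0 -277.7 -> tool [ 3.2  0.1 20.5] turn 0.000 n 1.0 j6 1.14 grip 29.0 op 0.67 [-1.   0.2 -0.8]
scene 420 x [516. 521. 570. 588. 590.] y [253. 259. 314. 329. 330.] z [ 30.  34.  81. 115. 124.]
510 7 y 278.0 286.0 z 93.0 100.0
520 16 y 262.0 286.0 z 76.0 102.0
530 24 y 254.0 321.0 z 56.0 110.0
540 46 y 253.0 328.0 z 39.0 113.0
550 57 y 258.0 330.0 z 31.0 117.0
560 60 y 258.0 329.0 z 30.0 117.0
570 112 y 271.0 330.0 z 32.0 124.0
580 98 y 281.0 325.0 z 32.0 110.0
wrist 12634 x [518. 520. 566. 586. 589.] y [257. 259. 306. 326. 329.] z [ 32.  41.  89. 116. 120.]
510 216 y 281.0 305.0 z 89.0 109.0
520 1619 y 267.0 315.0 z 64.0 113.0
530 741 y 260.0 320.0 z 51.0 116.0
540 917 y 257.0 326.0 z 32.0 110.0
550 1573 y 258.0 329.0 z 33.0 117.0
560 2317 y 259.0 329.0 z 36.0 120.0
570 3046 y 263.0 328.0 z 36.0 119.0
580 2205 y 277.0 321.0 z 33.0 112.0
```

```bash
python3 steer.py '[0,0,8,0,0.2,0,0,15,0,0.2,0,0,20,0,0.2,0,0,24,0,0.2,0,0,27,0,0.2]';  python3 steer.py '[0,0,2,0,0.2,0,0,4,0,0.2,0,0,4,0,0.2]'; python3 cupv.py wrist 500 620 250 350 7 130 | head -1
```

```text
t: 28.07
eef_pos: [563.1, 300.8, 46.6]
tcp_rot: [3.137, -0.012, 0.817]
ft_force: [1.9, 7.1, 44.9]
opening: 0.67
grip_force: 29.5
t: 28.32
eef_pos: [563.7, 301.3, 43.5]
tcp_rot: [3.136, -0.014, 0.818]
ft_force: [2.0, 8.2, 38.7]
opening: 0.664
grip_force: 29.7
wrist 13553 x [524. 526. 572. 601. 607.] y [261. 263. 308. 328. 335.] z [ 13.  22.  70. 122. 130.]
```

Pressed flat on the tray floor (about 39 N, straightening the cup). I'll release it slowly.

```bash
python3 steer.py '[0,0,-3,0,0.2,0,0,-3,0,0.72,0,0,-3,0,0.74,0,0,-3,0,0.76,0,0,-3,0,0.8]'; python3 steer.py '[0,0,0,0,0.9,0,0,0,0,1,0,0,0,0,1,0,0,0,0,1]'; python3 steer.py '[0,0,-20,0,1,0,0,-50,0,1,0,0,-90,0,1,0,0,-130,0,1,0,0,-165,0,1]'
python3 - <<'E'
from m import *
p,W=cloud("wrist"); c=W.reshape(-1,3); c=c[(np.hypot(c[:,0]-565,c[:,1]-302)<60)]
r=c[(c[:,2]>75)&(c[:,2]<105)]; print(len(r),circ(r[:,:2])); print("rim z fit",np.linalg.lstsq(np.c_[r,np.ones(len(r))][:,[0,1,3]],r[:,2],rcond=None)[0],np.percentile(r[:,2],[1,50,99]))
x,y,_=circ(r[:,:2]); i=c[(np.hypot(c[:,0]-x,c[:,1]-y)<18)]; print("inside z",np.percentile(i[:,2],[1,50,99]))
E
```

```text
t: 28.78
eef_pos: [558.9, 298.3, 40.2]
tcp_rot: [-3.141, 0.001, 0.818]
ft_force: [-0.8, -0.2, 0.0]
opening: 0.779
grip_force: 0.0
t: 29.12
eef_pos: [559.1, 298.5, 40.6]
tcp_rot: [-3.142, 0.0, 0.818]
ft_force: [-1.0, -0.4, -0.3]
opening: 0.985
grip_force: 0.0
t: 29.53
eef_pos: [559.1, 298.6, 208.3]
tcp_rot: [3.141, -0.001, 0.818]
ft_force: [0.8, 0.3, 0.1]
opening: 0.998
grip_force: 0.0
1141 [563.12520979 304.13401719  31.4817487 ]
rim z fit [4.17702904e-02 4.37734696e-02 4.95946988e+01] [75.26544615 88.56571604 91.12979383]
inside z [  7.37072703 296.08969928 312.80906621]
```

```bash
python3 - <<'E'
from h import *
i=env.camera_info("wrist"); s=env.state(); M=R.from_euler('xyz',s["tcp_rot"]).as_matrix(); print(M.T@(i["origin"]-s["eef_pos"]), (M.T@R.from_euler('xyz',i["attitude"]).as_matrix())[:,2])
E
python3 go.py c 0 0 240 2.389; python3 go.py 480 -60 240 2.389
```

```text
[  83.93183297   -0.37826409 -152.07363783] [-2.99055938e-01 -3.73340506e-04  9.54235509e-01]
t29.6 [561.1 299.5 215.1] yaw 0.818 r,t -303.5 -276.4 -> tool [-303.5  276.4  -24.9] turn -1.571 n 10.0 j6 1.14 grip 0.0 op 1.00 [0.4 1.  6.1]
t29.6 [561.1 299.5 215.1] yaw 0.818 r,t -303.5 -276.4 -> tool [-317.8  186.6  -24.9] turn -1.571 n 9.0 j6 1.14 grip 0.0 op 1.00 [0.4 1.  6.1]
```

```bash
python3 steer.py '[-22,15,-5,0,1,-50,34,-12,0,1,-80,54,-20,0,1,-110,74,-28,0,1,-143,91,-35,0,1]'>/dev/null; python3 steer.py '[-34,22,0,0,1,-68,44,0,0,1,-102,66,0,0,1,-136,88,0,0,1,-170,110,0,0,1]'>/dev/null; python3 steer.py '[-34,22,0,0,1,-68,44,0,0,1,-102,66,0,0,1,-125,78,0,0,1,-125,78,0,0,1]'; python3 go.py c 0 0 240 2.389
python3 - <<'E'
from h import *
p,W=cloud("wrist"); np.savez("w9.npz",p=p,W=W)
c=W.reshape(-1,3); k=np.array([np.cos(.818),np.sin(.818)]); q=c[:,:2]-[555.3,-111]; r=-(q@k); t=q[:,0]*k[1]-q[:,1]*k[0]
m=((abs(r-80)<35)&(abs(t)<35)).reshape(400,640); z=W[:,:,2]; print(m.sum(), np.nanpercentile(z[m],[1,25,50,75,99]))
v,u=np.where(m); print(u.min(),u.max(),v.min(),v.max())
# ascii height map 3mm grid
G={}
for a,b,h in zip(r,t,c[:,2]):
    if abs(a-80)<42 and abs(b)<42: G.setdefault((int((a-38)//3),int((b+42)//3)),[]).append(h)
for a in range(28): print("".join("%3d"%np.median(G[a,b]) if (a,b) in G else "  ." for b in range(28)))
g=p.min(2)[m].astype(int); print(np.percentile(g,[5,25,50,75,95]))
E
```

```text
t: 30.83
eef_pos: [462.2, -215.8, 240.5]
tcp_rot: [3.141, 0.001, 0.814]
ft_force: [0.0, 0.6, -0.4]
opening: 1.0
grip_force: 0.0
t30.8 [ 462.2 -215.8  240.5] yaw 0.814 r,t 140.1 3.7 -> tool [140.1  -4.3   0.5] turn -1.575 n 4.0 j6 0.19 grip 0.0 op 1.00 [ 0.   0.6 -0.4]
10977 [ 29.55413371  36.02312766 316.00394559 318.37813359 345.87250618]
153 458 104 399
 63 55 68 74 79 75 87 89 90 90 90 90 90 91 90 90 91 91 91 90 91 91 91 90 91  .  .  .
 56 30 31 30 31 30 31 30 34 34 46 48 56 62 76 71 77 82 87 90 90 90 90 91 90 91 91  .
 32 30 31 30 30 30 30 31 30 31 30 30 31 30 30 30 30 30 30 30 31 42 31 54 46 77 91  .
 31 31 30 30 29 30 30 31 30 30 30 30 31 30 30 30 30 31 30 31 30 30 30 30 31 71 90  .
 30 30 31 30 31 31 30 31 30 30 31 30 30 30 31 30 30 30 31 30 31 30 31 31 30 74 90  .
 30 31 31 31 30 31 30 31 31 30 31 30 31 30 31 30 30 30 30 31 31 30 31 30 30 80 90  .
 30 31 30 30 31 30 30 31 31 30 30 30 31 30 30 30 30 30 30 30 30 30 31 30 30 81 90  .
 30 31 30 30 31 31 30 30 30 30 30 30 31 30 30 30 30 30 30 30 30 30 31 31 30 72 91  .
 31 31 30 31 31 30 31 30 30 30 31 31 32 30 30 31 31 30 30 30 3
[... 964 characters left out ...]
 30 46 46 31 30 48 47 47 31 31 30 30 40 44 40 36 31 31 31 31 30 31 75 90  . 26
 46 45 45 46 39 31 30 47 43 44 31 30 30 31 30 30 31 31 31 30 30 30 31 50 90 90  . 26
 46 46 47 39 30 31 31 31 36 30 31 30 30 30 30 30 30 31 31 30 31 30 30 57 90 90  . 26
 31 31 31 30 30 31 30 30 38 32 34 30 31 31 30 30 30 30 30 30 30 30 30 48 90 90  . 26
315316316315315315315315315316315316315315316316315315316315315315315315315315315315
338337337337337337337337337338338338338338338338338339339339338337337337337337337337
342342342342342342341341341341336336335336335337335334336336338342342341342342342342
  .  .  . 90 90 91 90 89 90 90 90 90326327327327327326326326326326326326327327327327
[  4.  26.  33. 107. 186.]
```

Run:
```python
from m import *
W=np.load("w9.npz")["W"];c=W.reshape(-1,3);d=np.hypot(c[:,0]-555,c[:,1]+111)
h=c[(abs(c[:,2]-161)<5)&(d<50)][:,:2].astype(np.float32);print("handle",len(h),cv2.minAreaRect(h))
l=c[(abs(c[:,2]-100)<4)&(d<125)&(d>35)][:,:2]; _,lab,cc=cv2.kmeans(l.astype(np.float32),2,None,(3,50,.1),5,0); print(len(l),cc,np.degrees(np.arctan2(*(cc[0]-cc[1])[::-1])))
```

```text
handle 2585 ((555.2506713867188, -111.17356872558594), (16.57761001586914, 75.23245239257812), 42.34449005126953)
11041 [[ 501.54123  -51.99835]
 [ 608.86847 -169.51122]] 132.40617
```

Six nuts are accounted for in the height map, two of them stacked. The bar is centred at (555.3,-111.2), and the caddy angle is now 42.3°. I'll move over the handle.

```bash
python3 steer.py '[28,-1,0,-0.12,1,56,-2,0,-0.24,1,84,-3,0,-0.36,1,112,-4,0,-0.48,1,140,-4,0,-0.6,1]'>/dev/null;  python3 steer.py '[0,0,0,-0.12,1,0,0,0,-0.24,1,0,0,0,-0.36,1,0,0,0,-0.48,1,0,0,0,-0.6,1]'>/dev/null;  python3 steer.py '[0,0,0,-0.12,1,0,0,0,-0.24,1,0,0,0,-0.296,1,0,0,0,-0.296,1]'; python3 go.py 555.25 -111.2 150 2.310
```

```text
t: 32.05
eef_pos: [555.9, -105.7, 240.7]
tcp_rot: [-3.142, -0.0, 2.318]
ft_force: [-0.7, 0.1, 0.3]
opening: 1.001
grip_force: 0.0
t32.0 [ 555.9 -105.7  240.7] yaw 2.318 r,t -4.3 -3.2 -> tool [-3.6 -4.3 90.7] turn 0.008 n 3.0 j6 -1.05 grip 0.0 op 1.00 [-0.7  0.1  0.3]
```

```bash
python3 steer.py '[-3.6,-4.3,15,0.008,1,-3.6,-4.3,45,0.008,1,-3.6,-4.3,70,0.008,1,-3.6,-4.3,85,0.008,1,-3.6,-4.3,91,0.008,1]'; python3 go.py 555.25 -111.2 150 2.310; python3 steer.py '[0,0,0,0,0.6,0,0,0,0,0.3,0,0,0,0,0,0,0,0,0,0,0,0,0,0,0]'>/dev/null; python3 steer.py '[0,0,0,0,0,0,0,0,0,0,0,0,0,0,0,0,0,0,0,0,0,0,0,0,0]'; python3 steer.py '[0,0,0,0,0,0,0,0,0,0,0,0,0,0,0]'
```

```text
t: 32.47
eef_pos: [554.4, -111.4, 147.5]
tcp_rot: [-3.14, -0.003, 2.304]
ft_force: [-0.1, -0.8, 0.6]
opening: 0.998
grip_force: 0.0
t32.5 [ 554.4 -111.4  147.5] yaw 2.304 r,t 0.9 -0.4 -> tool [-0.4  0.8 -2.5] turn -0.006 n 1.0 j6 -1.05 grip 0.0 op 1.00 [-0.1 -0.8  0.6]
t: 33.3
eef_pos: [555.3, -112.5, 149.8]
tcp_rot: [-3.141, 0.0, 2.306]
ft_force: [-1.4, 0.7, 0.8]
opening: 0.356
grip_force: 0.0
t: 33.55
eef_pos: [556.7, -111.3, 149.8]
tcp_rot: [3.138, 0.001, 2.305]
ft_force: [6.3, 6.2, -2.3]
opening: 0.163
grip_force: 30.0
```

Gripped at 30 N. Next I turn to yaw 1.571 slowly (0.735 rad).

```bash
python3 steer.py '[0,0,0,0.04,0,0,0,0,0.08,0,0,0,0,0.12,0,0,0,0,0.16,0,0,0,0,0.2,0]' >/dev/null; python3 steer.py '[0,0,0,0.05,0,0,0,0,0.1,0,0,0,0,0.15,0,0,0,0,0.2,0,0,0,0,0.25,0]'; python3 steer.py '[0,0,0,0.05,0,0,0,0,0.1,0,0,0,0,0.15,0,0,0,0,0.2,0,0,0,0,0.24,0]' >/dev/null; python3 steer.py '[0,0,0,0.02,0,0,0,0,0.035,0,0,0,0,0.045,0,0,0,0,0.045,0,0,0,0,0.045,0]'
cat > ang.py <<'E'
from m import *
p,W=cloud("top"); c=W[150:250,305:420].reshape(-1,3); c=c[~np.isnan(c[:,2])]; d=np.hypot(c[:,0]-555,c[:,1]+111)
h=c[(c[:,2]>20)&(c[:,2]<110)&(d<135)]
for n in("top","wrist"):
    if n=="wrist": p,W=cloud("wrist"); c=W.reshape(-1,3); c=c[~np.isnan(c[:,2])]
    # lids at 100, per side of the axis; fitted centres
    o=[]
    for cx,cy in((555,-31),(555,-191),(635,-111),(475,-111)):
        s=c[(np.hypot(c[:,0]-cx,c[:,1]-cy)<52)]
        o.append((cx,cy,{k:(int((abs(s[:,2]-k)<4).sum()),s[abs(s[:,2]-k)<4][:,:2].mean(0).round(1) if (abs(s[:,2]-k)<4).sum()>5 else None) for k in(90,100)}))
    s=c[(abs(c[:,2]-90)<4)&(np.hypot(c[:,0]-475,c[:,1]+111)<62)][:,:2].astype(np.float32)
    print(n,*o,sep="\n"); print("sq",len(s),cv2.minAreaRect(s) if len(s)>5 else 0)
E
python3 ang.py; python3 go.py 555.25 -111.2 150 1.571
```

```text
t: 34.38
eef_pos: [556.4, -111.4, 149.8]
tcp_rot: [3.139, -0.0, 1.853]
ft_force: [8.5, 9.2, -3.7]
opening: 0.168
grip_force: 30.0
t: 35.22
eef_pos: [556.2, -111.5, 149.8]
tcp_rot: [3.14, -0.001, 1.57]
ft_force: [6.8, 7.9, -2.3]
opening: 0.169
grip_force: 30.0
top
(555, -31, {90: (10, array([552.7, -16.6])), 100: (214, array([561.2, -20.9]))})
(555, -191, {90: (0, None), 100: (10, array([ 545.6, -222.2]))})
(635, -111, {90: (0, None), 100: (0, None)})
(475, -111, {90: (0, None), 100: (0, None)})
sq 0 0
wrist
(555, -31, {90: (0, None), 100: (9841, array([555.3, -29.6]))})
(555, -191, {90: (0, None), 100: (928, array([ 555.3, -208.5]))})
(635, -111, {90: (1655, array([ 635.8, -110.2])), 100: (0, None)})
(475, -111, {90: (2008, array([ 470.7, -106.9])), 100: (0, None)})
sq 2356 ((475.18389892578125, -111.17790222167969), (84.8582763671875, 84.54248046875), 89.99754333496094)
t35.3 [ 556.2 -111.5  149.8] yaw 1.570 r,t -0.3 1.0 -> tool [ 0.3 -1.  -0.2] turn -0.001 n 1.0 j6 -0.32 grip 30.0 op 0.16 [ 5.9  8.2 -3.5]
```

Run:
```python
from m import *
p,W=cloud("top"); c=W.reshape(-1,3); r=c[(np.hypot(c[:,0]-563,c[:,1]-304)<45)&(c[:,2]>80)&(c[:,2]<100)]
x,y,q=circ(r[:,:2]); i=c[(np.hypot(c[:,0]-x,c[:,1]-y)<20)]; print("cup",len(r),x,y,q,"rim z by side",[r[(r[:,k]-m)*s>15][:,2].mean().round(1) for k,m in((0,x),(1,y)) for s in(1,-1)],"inside",np.percentile(i[:,2],[2,50,95]))
o=c[(np.hypot(c[:,0]-555,c[:,1]+111)>140)&(abs(c[:,0]-500)<150)&(abs(c[:,1]+100)<260)&(c[:,2]<40)]; 
s=env.state(); print(s["t"],s["grip_force"],s["ft_force"],np.abs(s["qvel"]).max(), env.job_done())
```

```text
cup 79 561.9057705568895 301.85913819311247 31.73037238755247 rim z by side [np.float64(86.8), np.float64(89.5), np.float64(87.6), np.float64(88.0)] inside [-0.259049    9.26198428 15.20977997]
the job is handed in; nothing more can be done
35.3667 30.002381260273978 [ 7.0993097   7.93360625 -2.20590015] 0.0021149014745931575 None
```

I handed the job in at 35 s with all three parts done; no verdict came back. By the camera measurements, all six nuts are in the square pot, which faces squarely front with the T handle held at 30 N, and the empty cup stands upright in the tray. I didn't check at the end that the bystanders are where they were.

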